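# Press a pedal axle into the sprung V-rest

## Task

Take the rusty old pedal axle out of the sprung V-rest and put it in the empty front bay of the parts drawer. Then lay the galvanised pedal axle in both yokes of the V-rest, its orange threaded stub at the red yoke's end and the yokes resting on its plain barrel between the two hex collars, and press it down squarely onto both sloping faces until the sprung saddle has gone down most of its travel. Finish while still holding it pressed there, and leave the bell, rubber grip, tin and spanner alone.

Things in the scene. Friction and masses are not known exactly. Their poses are not given: they have to be found in the camera images.
- axle_mid (a point): Galvanised (light grey) pedal axle with an orange greased stub, lying on the bench. The point lies on its axis, half-way along its plain barrel, 12 mm above the bench at the start; x runs along the axle towards the stub.
- axle: The same galvanised axle, same origin and axes as axle_mid: 140 mm long overall, 0.28 kg (mass varies a little). Plain round barrel 20 mm in diameter and 108 mm long, a hex collar at each end of it (24 mm across flats, 6 mm thick), then at the +x end only a threaded stub 14 mm in diameter and 20 mm long.
- axle_stub (a point): Centre of the orange threaded stub of the galvanised axle, 70 mm from axle_mid along its +x.
- worn_mid (a point): Rusty brown old axle, lying in the V-rest at the start. The point lies on its axis, half-way along its plain barrel; x runs along the axle towards its (brown) stub.
- worn: The same rusty axle, same origin and axes as worn_mid: 140 mm long overall, 0.28 kg (mass varies a little). Plain round barrel 20 mm in diameter and 108 mm long, a hex collar at each end of it (24 mm across flats, 6 mm thick), then at the +x end only a threaded stub 14 mm in diameter and 20 mm long.
- seat (a point): Seat of the V-rest: where the axis of a seated axle passes, midway between the two yokes. x runs along the V towards the red yoke (the other is grey), y across, z up. 84 mm above the bench with the saddle up; moves down with it. Nothing in the gap between the yokes stands higher than 36 mm below the seat (the saddle's bridge, 30 mm wide).
- rest: The V-rest's wooden foot, 150 x 100 mm, 18 mm high, fixed to the bench; origin at the centre of its underside, below the seat, same axes. Its yokes are two 90 degree V notches, each 14 mm long, spanning 28 to 42 mm from the seat at either side along x: a 56 mm free gap for fingers lies between. Notch bottom 14 mm below the seat, tops 6 mm above and 20 mm to each side.
- saddle (a joint): How far the sprung saddle (yokes and bridge) is pressed down, m: 0 up, 0.012 at its stop. It starts to move at about 4.5 N on it, stays up under an axle's own weight, and needs 0.7 N more per mm (about 13 N at the stop).
- cheek_left: The +y side of the V, fixed to the saddle and moving with it; carries one sloping face (45 deg) of each yoke, 28 mm long up the slope. Origin 84 mm below the seat, axes as the seat.
- cheek_right: The -y side of the V, fixed to the saddle and moving with it; carries one sloping face (45 deg) of each yoke, 28 mm long up the slope. Origin 84 mm below the seat, axes as the seat.
- bay (a point): Middle of the floor of the drawer's empty front bay, 6 mm above the bench. The bay is 138 mm inside along x (x points away from the drawer's front) and 194 mm inside along y; walls reach 45 mm above the bench, the front 50 mm.
- drawer: Wooden parts drawer, fixed, pulled out towards the robot. Origin under the middle of the front bay, axes as bay. Behind the bay (+x) is a rear bay with a bell and a grip, then the 75 mm high case, which begins 155 mm from the origin along x.
- bell: Chrome bicycle bell, 50 mm across, 36 mm high, in the drawer's rear bay; origin at the centre of its underside. Leave alone.
- handgrip: Black rubber handlebar grip, 105 mm long, 31 mm thick, lying in the drawer's rear bay; origin at the centre of its underside, x along it. Leave alone.
- tin: Closed tin, 56 mm across, 75 mm high, standing on the bench; origin at the centre of its underside. It and the galvanised axle may stand in either of two places. Leave alone.
- spanner: Green steel spanner 150 mm long lying on the bench; origin at the middle of its underside, x along it. Leave alone.
There are look-alikes about, which are no part of the job. Leave any pink or purple look-alike of the axle alone.

How it is judged:
By the outcome, as a careful person would: the job done as asked, in the order asked, and still so for the second after the job is handed in, while the arm keeps its last pose, push and grip.
It also fails if it takes over 56 s, if anything falls off the work surface, if the arm or the gripper's body presses on something with over 40 N, if the wrist force passes 120 N, or if a joint passes its speed limit or range.

## Robot

A 6-joint arm with a two-finger parallel gripper is mounted at the origin on the work surface. World frame = base frame: x ahead of the robot, y to its left, z up, the work surface at z = 0. Lengths are in m, angles in rad, forces in N, time in s.
With the tool pointing down it reaches from about 0.35 to 0.975 m from the base axis. Payload 4.9 kg.
Tool frame: the origin (TCP) lies on the mounting face of the last link; the fingertips stand 173 mm ahead of it and the grasp point (between the pads) lies 155 mm ahead of it; x points along the fingers, z is the direction in which the jaws open and shut, and the axes are right-handed (so a half turn about x gives the same grasp; the last joint's range is limited). The gripper opens to 85 mm and grips with 20 to 120 N. Pads are 22 mm wide; open, the fingers measure 114 mm over their backs; the gripper's body (76 mm by 85 mm) begins 54 mm behind the grasp point. The pads swing forward as they close: fully open they stand 13 mm farther back than shut.
Start: joints at [1.193, 0.053, 1.613, -0, 1.476, -0.119], TCP at [0.16, 0.604, 0.405] pointing down, gripper open.
Joint ranges: [-3.01, 3.01], [-1.01, 2.22], [0.06, 2.58], [-1.02, 4.17], [0.09, 2.62], [-3.14, 3.14]. Speed limits (rad/s): [2.57, 2.57, 3.14, 3.14, 3.14, 3.14].

## Interface

Orientations are given as a rotation vector (axis times angle).
In Python, from station import get_obs, get_image, get_calibration, finish_job, look_for, masks_of, tip_of gives the robot as it stands.
- The arm moves only by the tool carry_out, never from a script. Its argument "increments" is a list of rows, each a list of 3 entries, a list of its own where there are three numbers: the turn, a rotation vector about the world's x, y, z in units of 0.1 rad (1.0 is 0.1 rad), then the shift along the world's x, y, z in units of 20 mm (1.0 is 20 mm), then the opening, from 0 (shut) to 1 (fully open). A call has 1 to 8 rows; each row shifts and turns the pose as measured when the row begins; what a row does not reach is not made up. A row lasts 1/10 s, in which the tool goes at most 50 mm and 8.59 degrees, less where a joint would pass 70% of its speed; a pose out of reach is approached as far as the arm can. A call with a number of a shift or a turn outside -1 to 1 is refused whole. A call with a gripper value outside its range is refused whole. The fingers move at their own pace and stop on an object; "squeeze" is the grip in N (left out, the last holds). Time passes only in rows, so rows that do not move let the fingers close. It gives the time, the measured TCP pose, the force and the opening at its end, in the units of the state.
- get_obs(): the state, without advancing time (a new reading comes with each control period).
- get_image(name): name is "side" or "top"; returns (picture, depth): 420x560x3 uint8, blue, green, red; 420x560 float32, m along the optical axis (not along the pixel's ray), 0 where there is no reading.
- get_calibration(name): a dict with "fx", "fy", "cx", "cy" (pixels), "k1" (the pictures are not rectified: a ray, as slopes to the right and down, at radius r is drawn at 1 + k1 r^2 times it, then the intrinsics apply), "position" and "orientation" of the camera in the world. Camera axes: x right, y down, z forward; pixel columns grow to the right and rows downward; lengths in m; the calibration is good to about 2 mm. A picture is of the moment at which its call begins. get_calibration takes no time and is no camera call.
- finish_job(): hands the job in, once; it reports no verdict.
Trained networks look in the newest picture that a camera, given by its name, has taken for a name from the list of things; names that differ only in an ending like _2 or _b are one class to them, and where a whole thing is asked for, a point or a joint stands for the part that bears it (a point fixed in the world has none). Each returns a list of dicts, best first, with "p" (0 to 1); they miss things now and then, are a little off and sometimes report something else, mostly with a low value. They report only what shows in the picture. A call takes as long as a camera call. They do not tell look-alikes from the thing itself.
- look_for(camera, query): "centre" ([column, row] in pixels, amid what is visible of it).
- masks_of(camera, query): "region" (420x560 bool, what is visible of it) and "centre" ([column, row] in pixels, amid what is visible of it).
- tip_of(camera, query): "centre" ([column, row] in pixels: a listed point, or the origin of a listed thing).
The state is a dict: "t": time; "q": joint angles; "dq": joint speeds; "effort": joint torques, N m; "tool_pos": TCP position; "tool_rot": TCP orientation; "contact_force": force on the tool from outside, world axes, zero at the start; "wrist_torque": the same for the moment, N m; "opening": finger opening in m.
Only numpy, scipy, OpenCV 4.12 (cv2) and the standard library are available. Lean on these libraries where they do the work, as an engineer would, in place of code of your own. Each camera call takes 0.05 s, during which the arm holds its last target.

## Working session

There is one attempt and no reset: what is moved stays moved. The work goes in short steps, Python scripts to look and compute and a tool call to move; the robot and the scene stay as the last step left them, time stands still between calls to the robot, and variables do not carry over. Pictures are saved under pics/ and viewed, and the job is handed in when it is done.

Besides the shell and the picture viewer there is one more tool, called in YAML: its name, and indented under it one key for each argument. carry_out: Moves the arm, as the interface text tells. Shifts and turns lie within -1 to 1; 1 stands for 20 mm of shift or 0.1 rad of turn. Its arguments: {"type":"object","properties":{"increments":{"type":"array","items":{"type":"array"}},"squeeze":{"type":"number"}},"required":["increments"]}

```bash
ls; mkdir -p pics; cat > h.py <<'E'
import numpy as np, cv2
from scipy.spatial.transform import Rotation as R
from station import *
def cal(n):
    c=get_calibration(n); 
    o=np.array(c['orientation'],float)
    M=R.from_rotvec(o).as_matrix() if o.size==3 else (o if o.shape==(3,3) else R.from_quat(o).as_matrix())
    K=np.array([[c['fx'],0,c['cx']],[0,c['fy'],c['cy']],[0,0,1.]])
    return K,np.array([c['k1'],0,0,0,0.]),M,np.array(c['position'],float)
def ray(n,uv):
    K,d,M,p=cal(n)
    s=cv2.undistortPoints(np.array(uv,float).reshape(-1,1,2),K,d).reshape(-1,2)
    return p,np.c_[s,np.ones(len(s))]@M.T
def at_z(n,uv,z):
    p,r=ray(n,uv); return p+r*((z-p[2])/r[:,2])[:,None]
def pts(n,uv,depth):
    p,r=ray(n,uv); uv=np.array(uv).reshape(-1,2).astype(int)
    return p+r*depth[uv[:,1],uv[:,0]][:,None]
def proj(n,X):
    K,d,M,p=cal(n); X=np.array(X,float).reshape(-1,3)
    return cv2.projectPoints(X,M.T,0,K,d)[0].reshape(-1,2) if 0 else cv2.projectPoints(X,cv2.Rodrigues(M.T)[0],-M.T@p,K,d)[0].reshape(-1,2)
E
python3 - <<'E'
from h import *
print(get_obs())
for n in('side','top'):
    print(get_calibration(n)); im,d=get_image(n); cv2.imwrite(f'pics/{n}0.png',im); np.save(n+'0.npy',d)
E
```

```text
pics
{'t': 0.0, 'q': array([ 1.19298077e+00,  5.33446097e-02,  1.61428109e+00,  5.80489806e-05,
        1.47599676e+00, -1.19021538e-01]), 'dq': array([-0.00088635,  0.00127581,  0.0002865 , -0.00065616, -0.00026647,
       -0.00095929]), 'effort': array([ 2.37904431e-03, -3.93692636e+01, -3.70177031e+01,  1.93712174e-05,
        7.07997009e-03, -2.25653429e-05]), 'tool_pos': array([0.15985453, 0.60393604, 0.40347796]), 'tool_rot': array([-1.01755469,  1.32240046,  1.01590665]), 'contact_force': array([-0.62308433,  0.30324754, -0.6765444 ]), 'wrist_torque': array([ 0.02424628, -0.01271247,  0.01164452]), 'opening': 0.08539731371020866}
{'fx': 490.53049294150543, 'fy': 490.53049294150543, 'cx': 278.385518983341, 'cy': 205.69938672424686, 'k1': -0.02730756169885335, 'position': array([-0.05682546, -0.96714122,  1.07862042]), 'orientation': array([-2.24015551,  0.6247998 , -0.27931473])}
{'fx': 493.2168905840667, 'fy': 493.2168905840667, 'cx': 284.563025079279, 'cy': 208.24232175387777, 'k1': -0.11218793723896081, 'position': array([ 0.38268285, -0.02298054,  1.22643204]), 'orientation': array([-2.14483701,  2.20402759, -0.138322  ])}
```

View pics/top0.png

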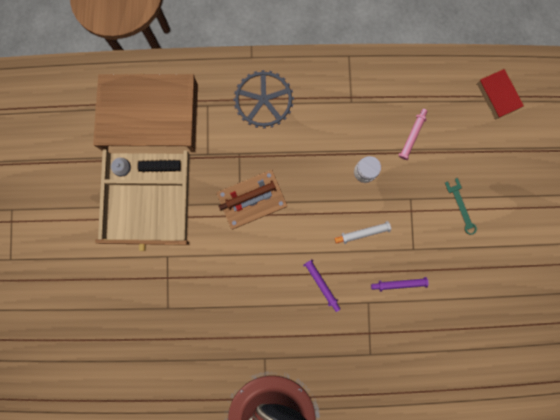

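View pics/side0.png

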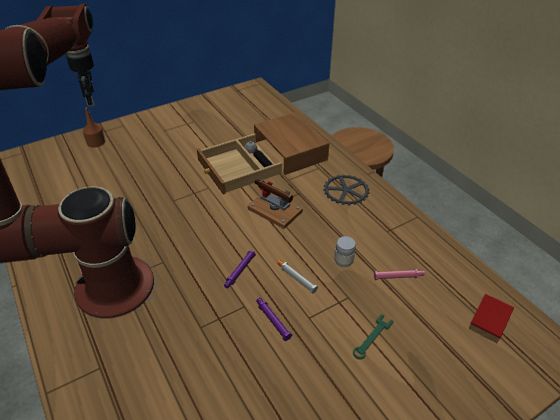

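```bash
python3 - <<'E'
from h import *
for n in('top','side'):
    for q in ('axle_mid','axle_stub','worn_mid','seat','bay','rest','tin','spanner'):
        print(n,q,[(round(r['p'],2),np.round(r['centre'],1).tolist()) for r in tip_of(n,q)][:4])
print(get_obs()['t'])
E
```

```text
top axle_mid [(0.88, [400.6, 283.4]), (0.88, [411.0, 136.9]), (0.83, [368.1, 232.8]), (0.68, [323.5, 284.8])]
top axle_stub [(0.9, [373.1, 284.8]), (0.89, [419.7, 112.7]), (0.8, [342.2, 307.3]), (0.62, [339.6, 237.4])]
top worn_mid [(0.61, [250.1, 195.1])]
top seat [(0.58, [251.7, 194.7])]
top bay [(0.93, [147.0, 212.5])]
top rest [(0.65, [250.1, 200.9])]
top tin [(0.64, [363.7, 172.0])]
top spanner [(0.87, [456.9, 204.0]), (0.45, [251.5, 195.9])]
side axle_mid [(0.82, [300.6, 277.6]), (0.68, [274.0, 317.7]), (0.67, [273.4, 188.1]), (0.6, [238.2, 266.7])]
side axle_stub [(0.85, [258.0, 301.8]), (0.83, [422.6, 273.1]), (0.77, [280.5, 265.7]), (0.53, [226.2, 283.7])]
side worn_mid [(0.8, [274.2, 189.8])]
side seat [(0.88, [275.0, 191.7])]
side bay [(0.92, [230.8, 165.3])]
side rest [(0.77, [274.6, 210.5]), (0.55, [346.7, 259.7])]
side tin [(0.88, [344.3, 257.1])]
side spanner [(0.98, [368.1, 337.7]), (0.26, [272.2, 191.6])]
0.9
```

```bash
python3 - <<'E'
import cv2,numpy as np
t=cv2.imread('pics/top0.png');s=cv2.imread('pics/side0.png')
a=cv2.resize(t[160:240,210:300],None,fx=4.4,fy=4.4,interpolation=cv2.INTER_CUBIC)
b=cv2.resize(t[210:260,325:400],None,fx=5,fy=5,interpolation=cv2.INTER_CUBIC)
c=cv2.resize(s[170:230,240:310],None,fx=5,fy=5,interpolation=cv2.INTER_CUBIC)
o=np.zeros((600,800,3),np.uint8)
o[:a.shape[0]-60,:a.shape[1]]=a[30:-30];
o[:250,400:775]=b; o[290:590,400:750]=c
cv2.imwrite('pics/crop1.png',o)
E
```

```text
(no output)
```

View pics/crop1.png

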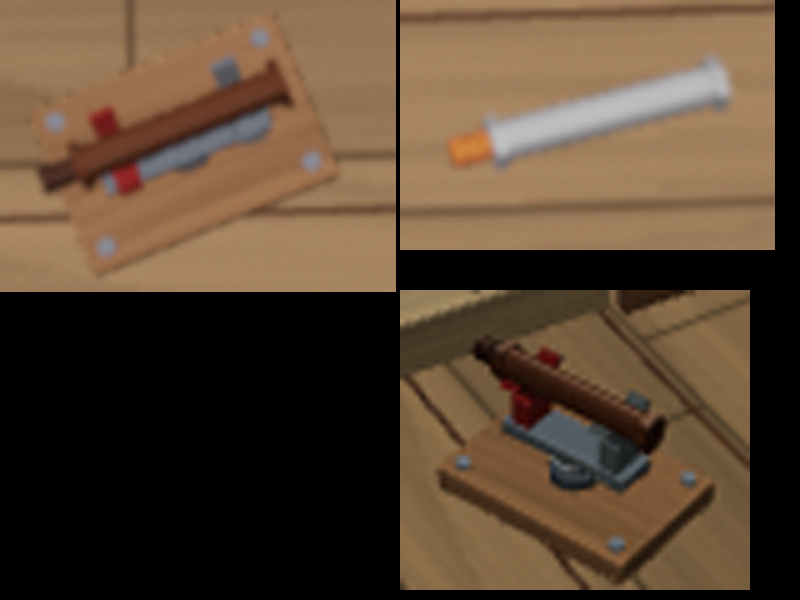

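```bash
cat >> h.py <<'E'
def line_of(n,reg,z,stubdir):
    """axis in world from mask: midpoint of barrel & unit dir towards stub (stubdir approx)"""
    v,u=np.nonzero(reg); P=at_z(n,np.c_[u,v],z)[:,:2]
    c=P.mean(0); w=np.linalg.svd(P-c,full_matrices=0)[2][0]
    if w@np.array(stubdir)<0: w=-w
    t=(P-c)@w; lo,hi=np.percentile(t,[.5,99.5])
    nrm=np.array([-w[1],w[0]]); s=(P-c)@nrm
    # centre line from the barrel part only
    L=hi-lo; m=c+w*((lo+hi)/2)-w*.010*L/.140
    sel=abs((P-m)@w)<.04
    m=m+nrm*(np.percentile(((P-m)@nrm)[sel],[2,98]).mean())
    return m,w,hi-lo,np.degrees(np.arctan2(w[1],w[0]))
E
python3 - <<'E'
from h import *
ims={n:cv2.imread(f'pics/{n}0.png') for n in('top','side')}
get_image('top');get_image('side')
for q,z in(('worn',.084),('axle',.012)):
  for n in('top','side'):
    for r in masks_of(n,q):
        g=r['region']; bgr=ims[n][g].mean(0)
        print(q,n,round(r['p'],2),np.round(r['centre']),g.sum(),bgr.round(), *[np.round(x,4) for x in line_of(n,g,z,(0,1))])
for n in('top','side'):
  r=masks_of(n,'rest')
  for k in r[:1]:
    g=k['region']; np.save(f'rest_{n}.npy',g); v,u=np.nonzero(g)
    print(n,k['p'],g.sum(), u.min(),u.max(),v.min(),v.max())
  b=tip_of(n,'bay'); print(at_z(n,b[0]['centre'],.006))
  b=tip_of(n,'seat'); print('seat',[at_z(n,x['centre'],.084).round(4) for x in b])
  b=tip_of(n,'rest'); print('rest',[at_z(n,x['centre'],.0).round(4) for x in b])
  b=tip_of(n,'tin'); print('tin',[at_z(n,x['centre'],.0).round(4) for x in b])
d=np.load('top0.npy');print(d[200,145],d[225,350])
print(get_obs()['t'])
E
```

```text
worn top 0.59 [245. 197.] 522 [40. 55. 94.] [0.5397 0.0325] [-0.3575  0.9339] 0.1373 110.9476
worn side 0.58 [273. 186.] 262 [20. 31. 54.] [0.5387 0.0302] [-0.3487  0.9372] 0.1453 110.4079
axle top 0.82 [366. 232.] 500 [148. 156. 169.] [ 0.4483 -0.2489] [-0.2431  0.97  ] 0.1403 104.0672
axle top 0.8 [416. 132.] 431 [143. 127. 183.] [ 0.706  -0.3883] [-0.8869  0.462 ] 0.1423 152.4808
axle top 0.61 [321. 283.] 469 [133.  66. 119.] [ 0.314 -0.14 ] [0.8551 0.5184] 0.1337 31.2254
axle top 0.6 [402. 282.] 478 [131.  67. 119.] [ 0.3198 -0.337 ] [-0.0359  0.9994] 0.1423 92.0597
axle top 0.19 [254. 200.] 270 [ 90.  89. 112.] [0.5505 0.0313] [-0.3856  0.9226] 0.099 112.6835
axle side 0.91 [274. 318.] 390 [92. 40. 75.] [ 0.3179 -0.3371] [-0.0416  0.9991] 0.1459 92.3869
axle side 0.73 [402. 274.] 340 [ 94.  81. 135.] [ 0.7038 -0.3891] [-0.8954  0.4453] 0.1388 153.5555
axle side 0.68 [297. 278.] 359 [111. 118. 120.] [ 0.4478 -0.2513] [-0.2171  0.9761] 0.1432 102.5413
axle side 0.59 [243. 269.] 348 [85. 43. 76.] [ 0.3152 -0.1388] [0.8654 0.5011] 0.1466 30.0711
top 0.71 252 230 271 180 210
[[0.50987552 0.30184445 0.006     ]]
seat []
rest [array([[0.533, 0.038, 0.   ]])]
tin [array([[ 0.611, -0.254,  0.   ]])]
side 0.89 1104 249 301 190 227
[[0.51921718 0.32558765 0.006     ]]
seat [array([[0.5311, 0.0304, 0.084 ]])]
rest [array([[0.5384, 0.0308, 0.    ]])]
tin [array([[ 0.6037, -0.2513,  0.    ]]), array([[0.5876, 0.1142, 0.    ]])]
1.223897 1.2301484
1.7
```

```bash
python3 - <<'E'
from h import *
c=[(272.5,169.5),(286.8,207.3),(232.7,228.6),(216.8,193)]
P=at_z('top',c,.018)[:,:2]; print(P.round(4),P.mean(0)); 
print([np.linalg.norm(P[i]-P[i-1]).round(4) for i in range(4)])
d=(P[3]-P[0]+P[2]-P[1]);print('yaw',np.degrees(np.arctan2(d[1],d[0])))
# side: crop offset (240,170) scale 5, placed at (400,290); z top
c=[(440,472),(510+0,0)]
s=[((x-400)/5+240,(y-290)/5+170) for x,y in((440,470),(714,485),(618,572))]
Q=at_z('side',s,.018);print('side',Q[:,:2].round(4), 'mid of left/right',(Q[0]+Q[1])[:2]/2)
t=cv2.imread('pics/top0.png')
cv2.imwrite('pics/drawer.png',cv2.resize(t[140:255,90:200],None,fx=5,fy=5,interpolation=cv2.INTER_CUBIC))
D=np.load('top0.npy')
def prof(a,b,n=60):
    uv=np.linspace(a,b,n).round().astype(int); W=pts('top',uv,D); return np.c_[uv,W.round(3)]
print(prof((95,215),(195,215),51)); print(prof((145,150),(145,250),51))
E
```

```text
[[ 0.6113 -0.0205]
 [ 0.5158 -0.0533]
 [ 0.4667  0.0809]
 [ 0.5559  0.1187]] [0.53742333 0.03147107]
[np.float64(0.1498), np.float64(0.101), np.float64(0.1429), np.float64(0.0969)]
yaw 110.90632144552866
side [[ 0.4652  0.0771]
 [ 0.608  -0.0256]
 [ 0.5142 -0.061 ]] mid of left/right [0.53658034 0.02574255]
[[ 9.50e+01  2.15e+02  5.11e-01  4.32e-01 -3.00e-03]
 [ 9.70e+01  2.15e+02  5.11e-01  4.25e-01  2.00e-03]
 [ 9.90e+01  2.15e+02  5.06e-01  4.05e-01  4.40e-02]
 [ 1.01e+02  2.15e+02  5.06e-01  4.01e-01  4.10e-02]
 [ 1.03e+02  2.15e+02  5.07e-01  3.97e-01  3.70e-02]
 [ 1.05e+02  2.15e+02  5.08e-01  3.96e-01  2.50e-02]
 [ 1.07e+02  2.15e+02  5.09e-01  3.97e-01  9.00e-03]
 [ 1.09e+02  2.15e+02  5.10e-01  3.93e-01  4.00e-03]
 [ 1.11e+02  2.15e+02  5.10e-01  3.88e-01  4.00e-03]
 [ 1.13e+02  2.15e+02  5.09e-01  3.82e-01  7.00e-03]
 [ 1.15e+02  2.15e+02  5.09e-01  3.77e-01  8.00e-03]
 [ 1.17e+02  2.15e+02  5.09e-01  3.72e-01  5.00e-03]
 [ 1.19e+02  2.15e+02  5.09e-01  3.68e-01  3.00e-03]
 [ 1.21e+02  2.15e+02  5.09e-01  3.63e-01  2.00e-03]
 [ 1.23e+02  2.15e+02  5.09e-01  3.58e-01  1.00e-
[... 3916 characters left out ...]
 5.00e-03]
 [ 1.45e+02  2.26e+02  4.79e-01  3.00e-01  8.00e-03]
 [ 1.45e+02  2.28e+02  4.75e-01  3.01e-01  4.00e-03]
 [ 1.45e+02  2.30e+02  4.70e-01  3.01e-01  6.00e-03]
 [ 1.45e+02  2.32e+02  4.65e-01  3.01e-01  5.00e-03]
 [ 1.45e+02  2.34e+02  4.60e-01  3.01e-01  4.00e-03]
 [ 1.45e+02  2.36e+02  4.55e-01  3.01e-01  5.00e-03]
 [ 1.45e+02  2.38e+02  4.50e-01  3.01e-01  6.00e-03]
 [ 1.45e+02  2.40e+02  4.43e-01  2.90e-01  4.80e-02]
 [ 1.45e+02  2.42e+02  4.38e-01  2.89e-01  5.10e-02]
 [ 1.45e+02  2.44e+02  4.34e-01  2.96e-01  2.40e-02]
 [ 1.45e+02  2.46e+02  4.30e-01  3.03e-01 -3.00e-03]
 [ 1.45e+02  2.48e+02  4.25e-01  3.02e-01  2.00e-03]
 [ 1.45e+02  2.50e+02  4.20e-01  3.02e-01  3.00e-03]]
```

View pics/drawer.png

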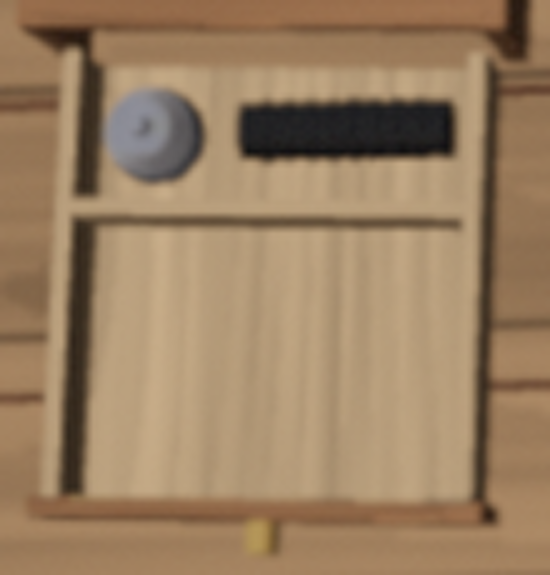

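```bash
cat >> h.py <<'E'
def st():
    o=get_obs(); M=R.from_rotvec(o['tool_rot']).as_matrix()
    return o,M
def goal(x,y,z,axyaw):
    """increments (units) to get TCP to xyz with axle yaw (deg) perpendicular to jaw, tool down"""
    o,M=st(); best=None
    for k in(-90,90):
        a=np.radians(axyaw+k); zt=np.array([np.cos(a),np.sin(a),0]); xt=np.array([0,0,-1.]); T=np.c_[xt,np.cross(zt,xt),zt]
        rv=R.from_matrix(T@M.T).as_rotvec()
        if best is None or np.linalg.norm(rv)<np.linalg.norm(best): best=rv
    d=np.array([x,y,z])-o['tool_pos']
    print('t',o['t'].round(2),'pos',o['tool_pos'].round(4),'turn',(best/.1).round(2),'shift',(d/.02).round(2),'q6',o['q'].round(2),'F',o['contact_force'].round(1),'W',o['wrist_torque'].round(2),'open',round(o['opening'],4),'jawyaw',np.degrees(np.arctan2(M[1,2],M[0,2])).round(2))
E
python3 -c "
from h import *
goal(.538,.0315,.30,110.8)"
```

```text
Traceback (most recent call last):
  File "h.py", line 45, in goal
    print('t',o['t'].round(2),'pos',o['tool_pos'].round(4),'turn',(best/.1).round(2),'shift',(d/.02).round(2),'q6',o['q'].round(2),'F',o['contact_force'].round(1),'W',o['wrist_torque'].round(2),'open',round(o['opening'],4),'jawyaw',np.degrees(np.arctan2(M[1,2],M[0,2])).round(2))
              ^^^^^^^^^^^^
AttributeError: 'float' object has no attribute 'round'
```

```bash
sed -i "s/o\['t'\].round(2)/round(o['t'],2)/" h.py
python3 -c "
from h import *
goal(.538,.0315,.30,110.8)"
```

```text
t 1.7 pos [0.1599 0.6042 0.4047] turn [-0.    0.   -9.49] shift [ 18.9  -28.63  -5.24] q6 [ 1.19  0.05  1.61 -0.    1.48 -0.12] F [ 0.3 -0.5 -0.1] W [ 0.    0.01 -0.03] open 0.0848 jawyaw 75.17
```

carry_out:
  increments:
    - [[0,0,-0.33],[0.65,-1,0],1]
    - [[0,0,-0.33],[0.65,-1,0],1]
    - [[0,0,-0.33],[0.65,-1,0],1]
    - [[0,0,-0.33],[0.65,-1,0],1]
    - [[0,0,-0.33],[0.65,-1,0],1]
    - [[0,0,-0.33],[0.65,-1,0],1]
    - [[0,0,-0.33],[0.65,-1,0],1]
    - [[0,0,-0.33],[0.65,-1,0],1]

```text
t: 2.5
tool_pos: [0.2653, 0.4399, 0.4049]
tool_rot: [-0.811, 1.413, 0.812]
contact_force: [-0.3, 0.1, -0.2]
opening: 0.0857
```

carry_out:
  increments:
    - [[0,0,-0.33],[0.65,-1,0],1]
    - [[0,0,-0.33],[0.65,-1,0],1]
    - [[0,0,-0.33],[0.65,-1,0],1]
    - [[0,0,-0.33],[0.65,-1,0],1]
    - [[0,0,-0.33],[0.65,-1,0],1]
    - [[0,0,-0.33],[0.65,-1,0],1]
    - [[0,0,-0.33],[0.65,-1,0],1]
    - [[0,0,-0.33],[0.65,-1,0],1]

```text
t: 3.3
tool_pos: [0.3723, 0.2726, 0.4063]
tool_rot: [-0.599, 1.481, 0.601]
contact_force: [0.1, 0.0, 0.0]
opening: 0.0857
```

```bash
python3 -c "
from h import *
goal(.538,.0315,.30,110.8)"
```

```text
t 3.3 pos [0.3723 0.2726 0.4063] turn [-0.02  0.05 -4.05] shift [  8.28 -12.06  -5.31] q6 [ 0.47 -0.36  1.98  0.    1.52 -0.3 ] F [0.1 0.  0. ] W [-0.04 -0.03 -0.05] open 0.0857 jawyaw 44.02
```

carry_out:
  increments:
    - [[0,0,-0.34],[0.69,-1,-0.3],1]
    - [[0,0,-0.34],[0.69,-1,-0.3],1]
    - [[0,0,-0.34],[0.69,-1,-0.3],1]
    - [[0,0,-0.34],[0.69,-1,-0.3],1]
    - [[0,0,-0.34],[0.69,-1,-0.3],1]
    - [[0,0,-0.34],[0.69,-1,-0.3],1]
    - [[0,0,-0.34],[0.69,-1,-0.3],1]
    - [[0,0,-0.34],[0.69,-1,-0.3],1]

```text
t: 4.1
tool_pos: [0.4864, 0.1052, 0.3597]
tool_rot: [-0.379, 1.524, 0.379]
contact_force: [0.6, 1.0, -1.1]
opening: 0.0855
```

carry_out:
  increments:
    - [[0,0,-0.34],[0.69,-1,-0.7],1]
    - [[0,0,-0.34],[0.69,-1,-0.7],1]
    - [[0,0,-0.34],[0.69,-1,-0.7],1]
    - [[0,0,-0.34],[0.5,-0.8,-0.7],1]
    - [[0,0,0],[0,0,0],1]

```text
t: 4.6
tool_pos: [0.5406, 0.0236, 0.3022]
tool_rot: [-0.267, 1.539, 0.264]
contact_force: [-1.3, -0.2, -0.8]
opening: 0.0854
```

```bash
python3 -c "
from h import *
goal(.538,.0315,.30,110.8)
im,d=get_image('top'); cv2.imwrite('pics/top1.png',cv2.resize(im[120:260,180:330],None,fx=4,fy=4))
im,d=get_image('side'); cv2.imwrite('pics/side1.png',cv2.resize(im[100:250,200:350],None,fx=4,fy=4))
"
```

```text
t 4.6 pos [0.5406 0.0236 0.3022] turn [-0.01  0.15  0.24] shift [-0.13  0.4  -0.11] q6 [-0.09 -0.07  1.91  0.    1.29 -0.43] F [-1.3 -0.2 -0.8] W [-0.04  0.03  0.02] open 0.0854 jawyaw 19.4
```

View pics/side1.png

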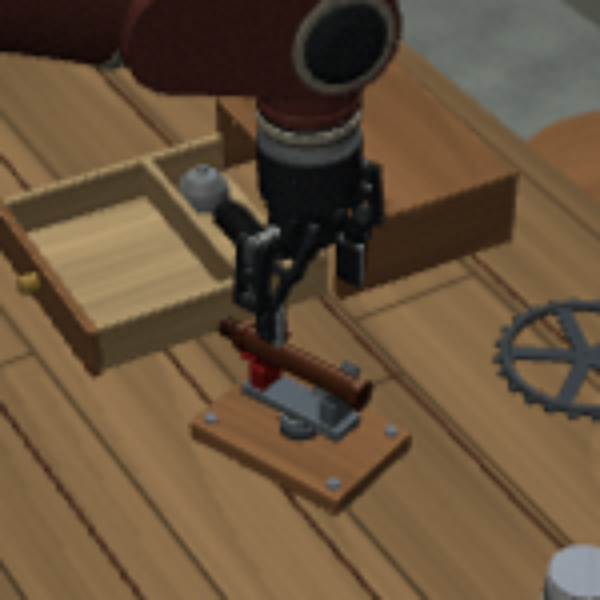

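carry_out:
  increments:
    - [[0,0.15,0.24],[-0.13,0.4,-0.5],1]
    - [[0,0,0],[0,0,-0.6],1]
    - [[0,0,0],[0,0,0],1]

```text
t: 5.0
tool_pos: [0.5372, 0.0357, 0.2828]
tool_rot: [-0.29, 1.546, 0.291]
contact_force: [-0.4, -0.7, -0.5]
opening: 0.0854
```

```bash
python3 -c "
from h import *
goal(.538,.0315,.249,110.8)
"
```

```text
t 5.0 pos [0.5372 0.0357 0.2828] turn [-0.02  0.05 -0.07] shift [ 0.04 -0.21 -1.69] q6 [-0.07 -0.05  1.92  0.    1.26 -0.44] F [-0.4 -0.7 -0.5] W [-0.02  0.05  0.05] open 0.0854 jawyaw 21.23
```

carry_out:
  increments:
    - [[0,0,0],[0.04,-0.2,-0.8],1]
    - [[0,0,0],[0,0,-0.6],1]
    - [[0,0,0],[0,0,-0.4],1]
    - [[0,0,0],[0,0,0],1]

```text
t: 5.4
tool_pos: [0.5374, 0.0337, 0.2456]
tool_rot: [-0.293, 1.545, 0.294]
contact_force: [0.1, 0.1, 1.0]
opening: 0.0853
```

```bash
python3 -c "
from h import *
goal(.538,.0315,.249,110.8)
im,d=get_image('top'); cv2.imwrite('pics/top2.png',cv2.resize(im[150:250,190:310],None,fx=5,fy=5))
im,d=get_image('side'); cv2.imwrite('pics/side2.png',cv2.resize(im[130:240,220:340],None,fx=5,fy=5))
"
```

```text
t 5.4 pos [0.5374 0.0337 0.2456] turn [-0.02  0.06 -0.11] shift [ 0.03 -0.11  0.17] q6 [-0.08  0.    1.95  0.    1.19 -0.45] F [0.1 0.1 1. ] W [-0.04  0.04  0.04] open 0.0853 jawyaw 21.43
```

View pics/side2.png

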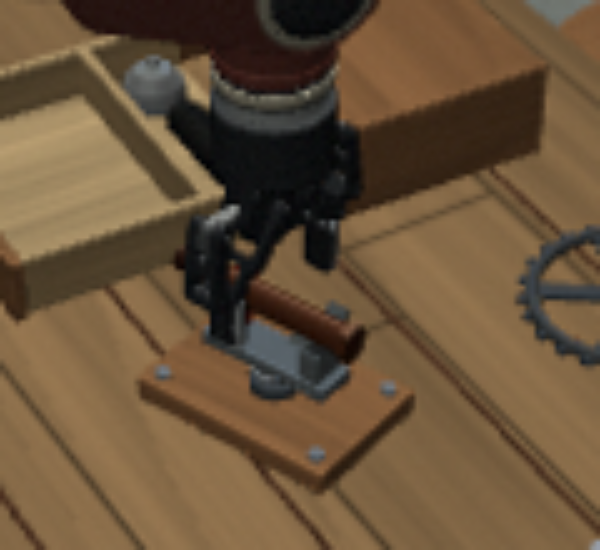

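View pics/top2.png

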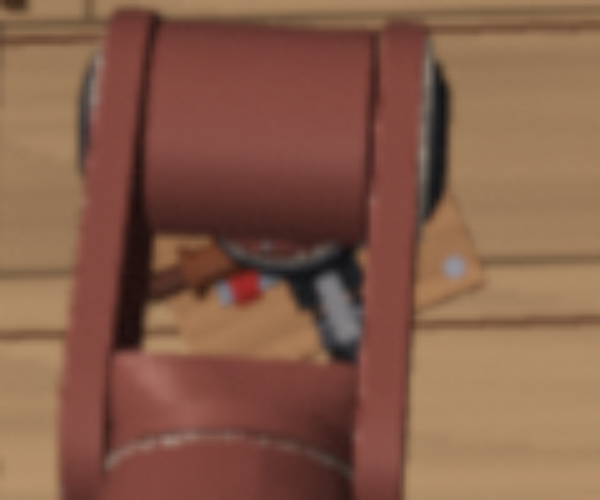

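carry_out:
  increments:
    - [[0,0.05,-0.1],[0,-0.1,0.2],0.4]
    - [[0,0,0],[0,0,0],0]
    - [[0,0,0],[0,0,0],0]
    - [[0,0,0],[0,0,0],0]
    - [[0,0,0],[0,0,0],0]
    - [[0,0,0],[0,0,0],0]
  squeeze: 60

```text
t: 6.1
tool_pos: [0.5391, 0.0312, 0.2545]
tool_rot: [-0.285, 1.545, 0.284]
contact_force: [-0.8, -0.5, -0.1]
opening: 0.0174
```

```bash
python3 -c "
from h import *
goal(.538,.0315,.30,110.8)
"
```

```text
t 6.1 pos [0.5391 0.0312 0.2545] turn [-0.01  0.07 -0.  ] shift [-0.06  0.01  2.28] q6 [-0.08 -0.01  1.94  0.    1.2  -0.44] F [-0.8 -0.5 -0.1] W [-0.01  0.06  0.04] open 0.0174 jawyaw 20.8
```

carry_out:
  increments:
    - [[0,0,0],[0,0,0],0.5]
    - [[0,0,0],[0,0,0],0.5]
    - [[0,0.05,0],[0,0,-0.35],0.5]
    - [[0,0,0],[0,0,0],0.5]

```text
t: 6.5
tool_pos: [0.539, 0.0313, 0.2467]
tool_rot: [-0.284, 1.55, 0.285]
contact_force: [-0.9, 0.8, -1.3]
opening: 0.0428
```

```bash
python3 -c "
from h import *
goal(.538,.0315,.247,110.8)
"
```

```text
t 6.5 pos [0.539  0.0313 0.2467] turn [-0.01  0.02  0.  ] shift [-0.05  0.01  0.02] q6 [-0.08  0.    1.94  0.    1.2  -0.44] F [-0.9  0.8 -1.3] W [ 0.02 -0.02 -0.01] open 0.0428 jawyaw 20.79
```

carry_out:
  increments:
    - [[0,0,0],[0,0,0],0]
    - [[0,0,0],[0,0,0],0]
    - [[0,0,0],[0,0,0],0]
    - [[0,0,0],[0,0,0],0]

```text
t: 6.9
tool_pos: [0.5395, 0.0315, 0.2469]
tool_rot: [-0.284, 1.548, 0.286]
contact_force: [1.2, 0.0, -1.2]
opening: 0.0176
```

```bash
python3 -c "
from h import *
goal(.538,.0315,.30,110.8)
"
```

```text
t 6.9 pos [0.5395 0.0315 0.2469] turn [-0.02  0.04 -0.  ] shift [-0.08  0.    2.66] q6 [-0.08  0.    1.94  0.    1.19 -0.44] F [ 1.2  0.  -1.2] W [ 0.05 -0.11  0.02] open 0.0176 jawyaw 20.81
```

carry_out:
  increments:
    - [[0,0,0],[0,0,0.5],0]
    - [[0,0,0],[0,0,1],0]
    - [[0,0,0],[0,0,1],0]
    - [[0,0,0],[0,0,0.8],0]
    - [[0,0,0],[0,0,0],0]

```text
t: 7.4
tool_pos: [0.5368, 0.0314, 0.3122]
tool_rot: [-0.283, 1.558, 0.287]
contact_force: [0.5, -0.5, -3.0]
opening: 0.0178
```

```bash
python3 -c "
from h import *
goal(.513,.298,.30,90)
im,d=get_image('side'); cv2.imwrite('pics/side3.png',cv2.resize(im[100:240,200:340],None,fx=4,fy=4))
"
```

```text
t 7.4 pos [0.5368 0.0314 0.3122] turn [-0.03 -0.06 -3.63] shift [-1.19 13.33 -0.61] q6 [-0.08 -0.08  1.9   0.    1.33 -0.44] F [ 0.5 -0.5 -3. ] W [-0.08 -0.05 -0.05] open 0.0178 jawyaw 20.78
```

View pics/side3.png

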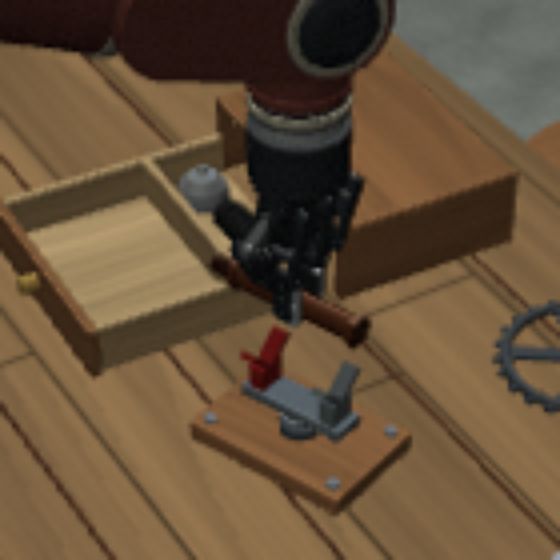

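carry_out:
  increments:
    - [[0,0,-0.26],[-0.1,0.98,0],0]
    - [[0,0,-0.26],[-0.1,0.98,0],0]
    - [[0,0,-0.26],[-0.1,0.98,0],0]
    - [[0,0,-0.26],[-0.1,0.98,0],0]
    - [[0,0,-0.26],[-0.1,0.98,0],0]
    - [[0,0,-0.26],[-0.1,0.98,0],0]
    - [[0,0,-0.26],[-0.1,0.98,0],0]
    - [[0,0,-0.26],[-0.1,0.98,0],0]

```text
t: 8.25
tool_pos: [0.5149, 0.1908, 0.2976]
tool_rot: [-0.108, 1.597, 0.114]
contact_force: [0.2, -0.1, -3.4]
opening: 0.0183
```

carry_out:
  increments:
    - [[0,0,-0.28],[-0.1,0.98,-0.2],0]
    - [[0,0,-0.28],[-0.1,0.98,-0.4],0]
    - [[0,0,-0.28],[-0.1,0.98,-0.4],0]
    - [[0,0,-0.28],[-0.1,0.98,-0.4],0]
    - [[0,0,-0.28],[-0.1,0.98,-0.4],0]
    - [[0,0,-0.28],[-0.1,0.98,-0.4],0]
    - [[0,0,0],[0,0,0],0]

```text
t: 8.95
tool_pos: [0.4968, 0.313, 0.2395]
tool_rot: [0.025, 1.618, -0.027]
contact_force: [0.1, 0.2, -3.0]
opening: 0.0179
```

```bash
python3 -c "
from h import *
goal(.513,.298,.185,90)
"
```

```text
t 8.95 pos [0.4968 0.313  0.2395] turn [ 0.01 -0.47  0.33] shift [ 0.81 -0.75 -2.72] q6 [0.43 0.13 1.82 0.02 1.23 0.46] F [ 0.1  0.2 -3. ] W [-0.04 -0.08 -0.03] open 0.0179 jawyaw -1.9
```

carry_out:
  increments:
    - [[0,-0.47,0.33],[0.8,-0.75,-0.2],0]
    - [[0,0,0],[0,0,-0.5],0]
    - [[0,0,0],[0,0,0],0]

```text
t: 9.25
tool_pos: [0.5112, 0.2969, 0.2208]
tool_rot: [-0.007, 1.577, -0.001]
contact_force: [-0.3, 0.8, -3.8]
opening: 0.0179
```

```bash
python3 -c "
from h import *
goal(.513,.298,.185,90)
"
```

```text
t 9.25 pos [0.5112 0.2969 0.2208] turn [ 0.05 -0.06 -0.03] shift [ 0.09  0.06 -1.79] q6 [ 0.4   0.16  1.83 -0.    1.17  0.4 ] F [-0.3  0.8 -3.8] W [-0.04  0.08  0.04] open 0.0179 jawyaw 0.19
```

carry_out:
  increments:
    - [[0,0,0],[0.08,0.05,-0.6],0]
    - [[0,0,0],[0,0,-0.5],0]
    - [[0,0,0],[0,0,-0.3],0]
    - [[0,0,0],[0,0,-0.15],0]
    - [[0,0,0],[0,0,0],0]

```text
t: 9.75
tool_pos: [0.5119, 0.2973, 0.1859]
tool_rot: [-0.007, 1.581, -0.003]
contact_force: [0.1, 0.6, -2.6]
opening: 0.0179
```

```bash
python3 -c "
from h import *
goal(.513,.298,.183,90)
"
```

```text
t 9.75 pos [0.5119 0.2973 0.1859] turn [ 0.06 -0.1  -0.03] shift [ 0.05  0.03 -0.15] q6 [ 0.4   0.21  1.83 -0.    1.11  0.4 ] F [ 0.1  0.6 -2.6] W [ 0.01 -0.01 -0.01] open 0.0179 jawyaw 0.15
```

carry_out:
  increments:
    - [[0,-0.1,0],[0,0,-0.15],0]
    - [[0,0,0],[0,0,0],0]

```text
t: 9.95
tool_pos: [0.5121, 0.2975, 0.183]
tool_rot: [-0.007, 1.569, -0.003]
contact_force: [-0.4, -0.3, -3.2]
opening: 0.0179
```

```bash
python3 -c "
from h import *
goal(.513,.298,.183,90)
"
```

```text
t 9.95 pos [0.5121 0.2975 0.183 ] turn [ 0.06  0.01 -0.03] shift [ 0.05  0.02 -0.  ] q6 [ 0.4   0.21  1.84 -0.01  1.09  0.4 ] F [-0.4 -0.3 -3.2] W [-0.05  0.05  0.04] open 0.0179 jawyaw 0.16
```

Still a millimetre or two up; lower a little more, then release.

carry_out:
  increments:
    - [[0,0,0],[0,0,-0.1],0]
    - [[0,0,0],[0,0,0],0]

```text
t: 10.15
tool_pos: [0.5123, 0.2977, 0.1817]
tool_rot: [-0.006, 1.568, -0.002]
contact_force: [-0.2, 0.2, -4.2]
opening: 0.0177
```

carry_out:
  increments:
    - [[0,0,0],[0,0,0],0.5]
    - [[0,0,0],[0,0,0],0.5]
    - [[0,0,0],[0,0,0],0.5]
    - [[0,0,0],[0,0,0.6],0.5]
    - [[0,0,0],[0,0,1],0.5]
    - [[0,0,0],[0,0,1],0.5]
    - [[0,0,0],[0,0,1],0.5]
    - [[0,0,0],[0,-0.3,1],0.5]

```text
t: 10.95
tool_pos: [0.5131, 0.2923, 0.281]
tool_rot: [-0.006, 1.565, -0.0]
contact_force: [0.3, 0.1, -0.2]
opening: 0.0428
```

```bash
python3 -c "
from h import *
goal(.448,-.250,.27,103.4)
im,d=get_image('side'); cv2.imwrite('pics/side4.png',cv2.resize(im[80:240,180:340],None,fx=3.5,fy=3.5))
"
```

```text
t 10.95 pos [0.5131 0.2923 0.281 ] turn [0.03 0.06 2.31] shift [ -3.25 -27.12  -0.55] q6 [ 0.39  0.08  1.8  -0.01  1.26  0.39] F [ 0.3  0.1 -0.2] W [0.04 0.01 0.03] open 0.0428 jawyaw 0.19
```

View pics/side4.png

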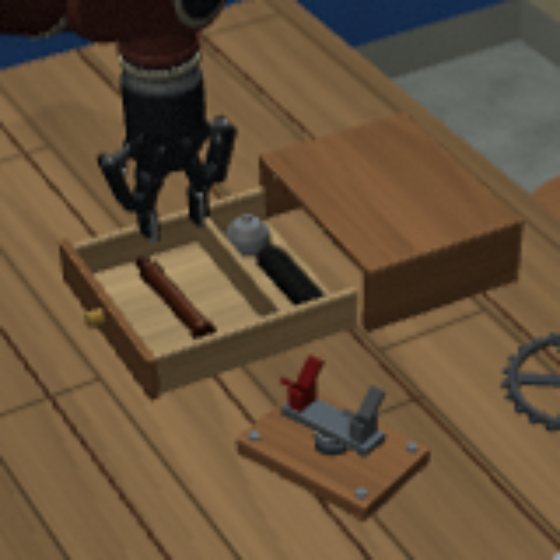

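carry_out:
  increments:
    - [[0,0,0.1],[-0.12,-1,0.3],0.5]
    - [[0,0,0.1],[-0.12,-1,0.3],0.5]
    - [[0,0,0.1],[-0.12,-1,0.3],0.5]
    - [[0,0,0.1],[-0.12,-1,0],0.5]
    - [[0,0,0.1],[-0.12,-1,0],0.5]
    - [[0,0,0.1],[-0.12,-1,0],0.5]
    - [[0,0,0.1],[-0.12,-1,0],0.5]
    - [[0,0,0.1],[-0.12,-1,0],0.5]

```text
t: 11.8
tool_pos: [0.4956, 0.1291, 0.3128]
tool_rot: [-0.067, 1.542, 0.073]
contact_force: [0.9, 0.4, -0.3]
opening: 0.0426
```

carry_out:
  increments:
    - [[0,0,0.1],[-0.12,-1,0],0.7]
    - [[0,0,0.1],[-0.12,-1,0],0.7]
    - [[0,0,0.1],[-0.12,-1,0],0.7]
    - [[0,0,0.1],[-0.12,-1,0],0.7]
    - [[0,0,0.1],[-0.12,-1,0],0.7]
    - [[0,0,0.1],[-0.12,-1,0],0.7]
    - [[0,0,0.1],[-0.12,-1,0],0.7]
    - [[0,0,0.1],[-0.12,-1,0],0.7]

```text
t: 12.6
tool_pos: [0.4751, -0.037, 0.3171]
tool_rot: [-0.132, 1.53, 0.138]
contact_force: [-0.5, -0.5, -0.8]
opening: 0.0601
```

```bash
python3 -c "
from h import *
goal(.448,-.250,.25,103.4)
"
```

```text
t 12.6 pos [ 0.4751 -0.037   0.3171] turn [-0.08  0.36  0.61] shift [ -1.36 -10.65  -3.35] q6 [-0.24 -0.25  2.05  0.02  1.32 -0.41] F [-0.5 -0.5 -0.8] W [-0.02  0.06 -0.  ] open 0.0601 jawyaw 9.9
```

carry_out:
  increments:
    - [[0,0.05,0.06],[-0.12,-1,-0.2],0.7]
    - [[0,0.05,0.06],[-0.12,-1,-0.2],0.7]
    - [[0,0.05,0.06],[-0.12,-1,-0.2],0.7]
    - [[0,0.05,0.06],[-0.12,-1,-0.2],0.7]
    - [[0,0.05,0.06],[-0.12,-1,-0.2],0.7]
    - [[0,0.05,0.06],[-0.12,-1,-0.2],0.7]
    - [[0,0.05,0.06],[-0.12,-1,-0.2],0.7]
    - [[0,0.05,0.06],[-0.12,-1,-0.2],0.7]

```text
t: 13.4
tool_pos: [0.4552, -0.2037, 0.2893]
tool_rot: [-0.171, 1.558, 0.177]
contact_force: [0.9, 1.0, 0.4]
opening: 0.0601
```

carry_out:
  increments:
    - [[0,0,0.06],[-0.12,-0.9,-0.4],0.7]
    - [[0,0,0.06],[0,-0.7,-0.4],0.7]
    - [[0,0,0],[0,0,0],0.7]

```text
t: 13.7
tool_pos: [0.4525, -0.239, 0.2741]
tool_rot: [-0.18, 1.555, 0.182]
contact_force: [0.2, 0.3, 0.1]
opening: 0.0597
```

```bash
python3 -c "
from h import *
goal(.448,-.250,.22,103.4)
"
```

```text
t 13.7 pos [ 0.4525 -0.239   0.2741] turn [-0.02  0.07  0.03] shift [-0.22 -0.55 -2.71] q6 [-0.63 -0.1   1.99  0.01  1.25 -0.87] F [0.2 0.3 0.1] W [ 0.03 -0.    0.03] open 0.0597 jawyaw 13.23
```

carry_out:
  increments:
    - [[0,0.07,0.03],[-0.22,-0.55,-0.8],0.7]
    - [[0,0,0],[0,0,-1],0.7]
    - [[0,0,0],[0,0,-0.6],0.7]
    - [[0,0,0],[0,0,0],0.7]

```text
t: 14.1
tool_pos: [0.4477, -0.2502, 0.2244]
tool_rot: [-0.184, 1.561, 0.185]
contact_force: [0.0, -0.5, 0.8]
opening: 0.0594
```

```bash
python3 -c "
from h import *
goal(.448,-.250,.177,103.5)
im,d=get_image('side'); cv2.imwrite('pics/side5.png',cv2.resize(im[180:320,230:370],None,fx=4,fy=4))
im,d=get_image('top'); cv2.imwrite('pics/top5.png',cv2.resize(im[160:300,300:440],None,fx=4,fy=4))
for n in('side','top'):
  for r in masks_of(n,'axle'):
    g=r['region']
    print(n,round(r['p'],2),np.round(r['centre']),g.sum(), *[np.round(x,4) for x in line_of(n,g,.012,(0,1))])
"
```

```text
t 14.1 pos [ 0.4477 -0.2502  0.2244] turn [-0.01  0.01  0.  ] shift [ 0.02  0.01 -2.37] q6 [-0.66 -0.03  2.01  0.    1.15 -0.89] F [ 0.  -0.5  0.8] W [-0.01  0.03 -0.02] open 0.0594 jawyaw 13.48
side 0.82 [238. 272.] 278 [ 0.3132 -0.1399] [0.855  0.5187] 0.1427 31.2433
side 0.75 [398. 272.] 291 [ 0.7026 -0.3882] [-0.8841  0.4673] 0.134 152.1382
side 0.74 [275. 318.] 376 [ 0.3173 -0.3377] [-0.039   0.9992] 0.1448 92.2325
side 0.53 [289. 140.] 2908 [0.6008 0.408 ] [0.9506 0.3104] 0.5316 18.0822
side 0.46 [305. 283.] 214 [ 0.4484 -0.2518] [-0.2679  0.9634] 0.1422 105.542
top 0.74 [419. 286.] 156 [ 0.3198 -0.3739] [-0.0974  0.9952] 0.0521 95.5883
top 0.72 [415. 135.] 440 [ 0.7068 -0.3883] [-0.8862  0.4633] 0.1435 152.4012
top 0.56 [312. 276.] 308 [ 0.3394 -0.124 ] [0.856  0.5169] 0.0835 31.1262
top 0.5 [345. 238.] 116 [ 0.4375 -0.1971] [-0.367   0.9302] 0.0459 111.5335
```

View pics/side5.png

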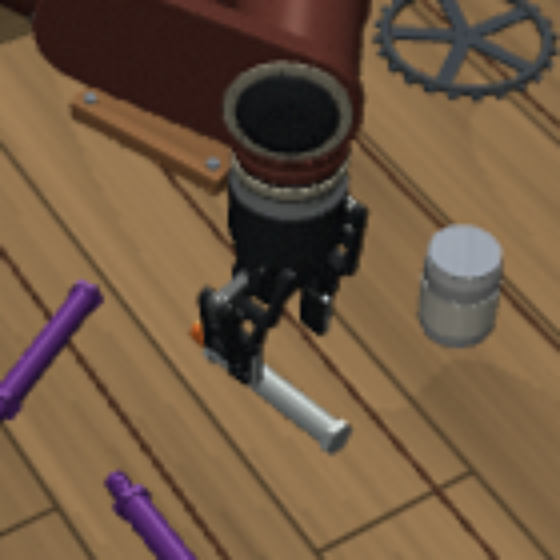

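View pics/top5.png

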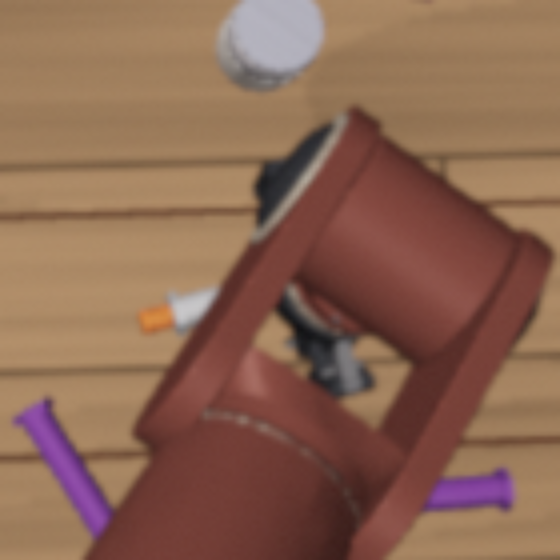

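carry_out:
  increments:
    - [[0,0,0],[0,0,-0.8],0.7]
    - [[0,0,0],[0,0,-0.7],0.7]
    - [[0,0,0],[0,0,-0.4],0.7]
    - [[0,0,0],[0,0,-0.2],0.7]
    - [[0,0,0],[0,0,0],0.7]

```text
t: 14.8
tool_pos: [0.4506, -0.2516, 0.1874]
tool_rot: [-0.192, 1.552, 0.179]
contact_force: [-0.9, 0.0, 0.4]
opening: 0.0597
```

```bash
python3 -c "
from h import *
goal(.448,-.250,.177,103.5)
"
```

```text
t 14.8 pos [ 0.4506 -0.2516  0.1874] turn [ 0.07  0.12 -0.01] shift [-0.13  0.08 -0.52] q6 [-0.65  0.04  2.02  0.    1.07 -0.89] F [-0.9  0.   0.4] W [ 0.07  0.02 -0.01] open 0.0597 jawyaw 13.55
```

carry_out:
  increments:
    - [[0.05,0.1,0],[-0.13,0.08,-0.3],0.7]
    - [[0,0,0],[0,0,-0.3],0.7]
    - [[0,0,0],[0,0,0],0.7]

```text
t: 15.1
tool_pos: [0.4481, -0.2501, 0.1753]
tool_rot: [-0.188, 1.561, 0.183]
contact_force: [-0.7, 0.2, -0.2]
opening: 0.0599
```

```bash
python3 -c "
from h import *
goal(.448,-.250,.177,103.5)
"
```

```text
t 15.1 pos [ 0.4481 -0.2501  0.1753] turn [ 0.03  0.02 -0.01] shift [-0.    0.    0.08] q6 [-0.65  0.05  2.03 -0.    1.06 -0.89] F [-0.7  0.2 -0.2] W [0.03 0.04 0.04] open 0.0599 jawyaw 13.55
```

carry_out:
  increments:
    - [[0,0,0],[0,0,0.02],0]
    - [[0,0,0],[0,0,0],0]
    - [[0,0,0],[0,0,0],0]
    - [[0,0,0],[0,0,0],0]
    - [[0,0,0],[0,0,0],0]
    - [[0,0,0],[0,0,0],0]
  squeeze: 100

```text
t: 15.7
tool_pos: [0.4484, -0.2503, 0.1765]
tool_rot: [-0.188, 1.56, 0.183]
contact_force: [0.7, 0.0, -0.4]
opening: 0.0168
```

```bash
python3 -c "
from h import *
goal(.448,-.250,.177,103.5)
"
```

```text
t 15.7 pos [ 0.4484 -0.2503  0.1765] turn [ 0.03  0.03 -0.01] shift [-0.02  0.01  0.03] q6 [-0.65  0.05  2.03 -0.    1.06 -0.89] F [ 0.7  0.  -0.4] W [-0.03 -0.01 -0.02] open 0.0168 jawyaw 13.55
```

carry_out:
  increments:
    - [[0,0,0],[0,0,0.4],0]
    - [[0,0,0],[0,0,0.8],0]
    - [[0,0,0],[0,0,1],0]
    - [[0,0,0],[0,0,1],0]
    - [[0,0,0],[0,0,1],0]
    - [[0,0,0],[0,0,1],0]
    - [[0,0,0],[0,0,1],0]
    - [[0,0,0],[0,0,0.5],0]

```text
t: 16.5
tool_pos: [0.4451, -0.2478, 0.3123]
tool_rot: [-0.183, 1.568, 0.189]
contact_force: [0.4, 0.3, -2.0]
opening: 0.0167
```

```bash
python3 -c "
from h import *
goal(.538,.031,.29,110.85)
im,d=get_image('side'); cv2.imwrite('pics/side6.png',cv2.resize(im[130:300,220:390],None,fx=3.5,fy=3.5))
"
```

```text
t 16.5 pos [ 0.4451 -0.2478  0.3123] turn [-0.03 -0.06  1.27] shift [ 4.65 13.94 -1.11] q6 [-0.65 -0.15  1.97 -0.    1.33 -0.89] F [ 0.4  0.3 -2. ] W [ 0.01 -0.03 -0.04] open 0.0167 jawyaw 13.56
```

View pics/side6.png

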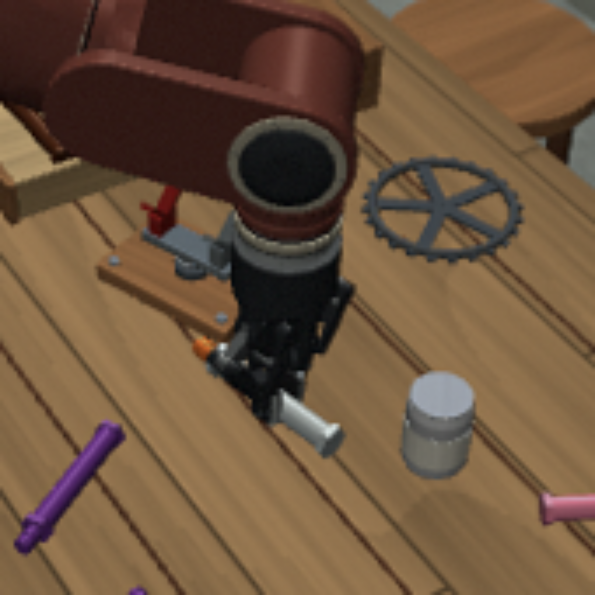

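Held. Carry to above the rest (z ≈ 0.31).

carry_out:
  increments:
    - [[0,0,0.09],[0.33,1,0],0]
    - [[0,0,0.09],[0.33,1,0],0]
    - [[0,0,0.09],[0.33,1,0],0]
    - [[0,0,0.09],[0.33,1,0],0]
    - [[0,0,0.09],[0.33,1,0],0]
    - [[0,0,0.09],[0.33,1,0],0]
    - [[0,0,0.09],[0.33,1,0],0]
    - [[0,0,0.09],[0.33,1,0],0]

```text
t: 17.35
tool_pos: [0.4965, -0.0833, 0.3067]
tool_rot: [-0.235, 1.57, 0.246]
contact_force: [-0.6, -0.5, -3.0]
opening: 0.0163
```

carry_out:
  increments:
    - [[0,0,0.09],[0.33,1,0],0]
    - [[0,0,0.09],[0.33,1,0],0]
    - [[0,0,0.09],[0.33,1,0],0]
    - [[0,0,0.09],[0.33,1,0],0]
    - [[0,0,0.09],[0.33,0.8,0],0]
    - [[0,0,0],[0,0,0],0]

```text
t: 17.95
tool_pos: [0.5282, 0.0192, 0.2991]
tool_rot: [-0.272, 1.577, 0.288]
contact_force: [0.3, -0.9, -2.3]
opening: 0.0166
```

```bash
python3 -c "
from h import *
goal(.538,.031,.29,110.85)
"
```

```text
t 17.95 pos [0.5282 0.0192 0.2991] turn [-0.06 -0.25  0.08] shift [ 0.49  0.59 -0.45] q6 [-0.11 -0.08  1.93  0.    1.32 -0.46] F [ 0.3 -0.9 -2.3] W [-0.03  0.03 -0.01] open 0.0166 jawyaw 20.4
```

carry_out:
  increments:
    - [[-0.06,-0.25,0.08],[0.49,0.59,0],0]
    - [[0,0,0],[0,0,-0.3],0]
    - [[0,0,0],[0,0,0],0]

```text
t: 18.25
tool_pos: [0.5379, 0.0313, 0.2904]
tool_rot: [-0.287, 1.554, 0.285]
contact_force: [-0.6, -0.3, -3.8]
opening: 0.0167
```

```bash
python3 -c "
from h import *
goal(.538,.031,.2485,110.85)
im,d=get_image('side'); cv2.imwrite('pics/side7.png',cv2.resize(im[130:240,220:340],None,fx=5,fy=5))
im,d=get_image('top'); cv2.imwrite('pics/top7.png',cv2.resize(im[150:250,190:310],None,fx=5,fy=5))
o=get_obs(); z=o['tool_pos'][2]-.1645
for r in masks_of('side','axle'):
    g=r['region']; print(round(r['p'],2),np.round(r['centre']),g.sum(),*[np.round(x,4) for x in line_of('side',g,z,(0,1))])
for r in tip_of('side','axle_stub')+tip_of('top','axle_stub'): print(r['p'],r['centre'])
"
```

```text
t 18.25 pos [0.5379 0.0313 0.2904] turn [ 0.01 -0.02 -0.  ] shift [ 0.01 -0.01 -2.1 ] q6 [-0.08 -0.05  1.92 -0.    1.28 -0.44] F [-0.6 -0.3 -3.8] W [ 0.01  0.01 -0.03] open 0.0167 jawyaw 20.86
0.97 [273. 320.] 354 [ 0.2773 -0.4051] [-0.0408  0.9992] 0.1257 92.3355
0.86 [240. 270.] 293 [ 0.2738 -0.2291] [0.8519 0.5237] 0.1264 31.5807
0.84 [397. 275.] 317 [ 0.6221 -0.4509] [-0.8918  0.4525] 0.122 153.0979
0.73 [227.0, 170.0]
0.68 [417.6, 271.3]
0.58 [227.1, 284.7]
0.54 [255.3, 172.3]
0.91 [372.8, 284.8]
0.82 [336.6, 306.5]
0.66 [220.5, 206.4]
0.57 [420.6, 112.4]
```

View pics/side7.png

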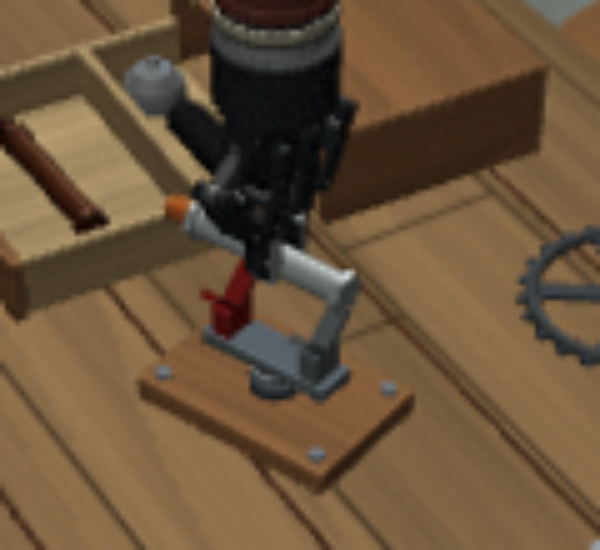

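View pics/top7.png

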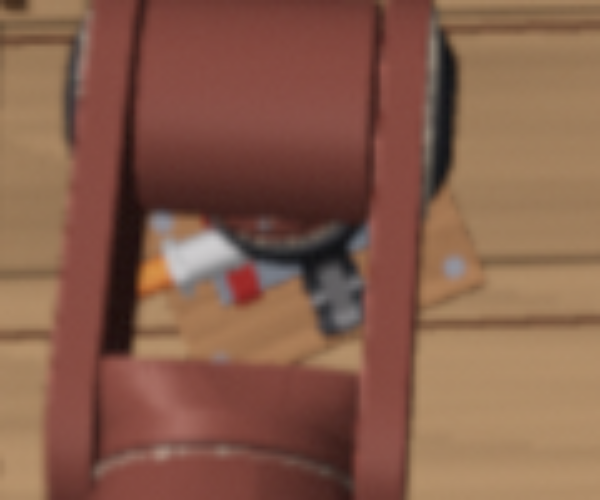

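```bash
python3 -c "
from h import *
w=np.array([np.cos(np.radians(110.85)),np.sin(np.radians(110.85)),0]);m=np.array([.538,.0313,.126])
for s in(.08,.07,.06,.054,-.054,-.06): print(s,proj('side',m+s*w).round(1),proj('top',m+s*w).round(1))
"
```

```text
0.08 [[254.7 170.3]] [[217.  206.6]]
0.07 [[257.1 171.5]] [[221.1 204.9]]
0.06 [[259.6 172.7]] [[225.3 203.3]]
0.054 [[261.1 173.5]] [[227.7 202.3]]
-0.054 [[288.8 187.3]] [[272.2 184.2]]
-0.06 [[290.4 188.1]] [[274.7 183.2]]
```

carry_out:
  increments:
    - [[0,0,0],[0,0,-0.7],0]
    - [[0,0,0],[0,0,-0.6],0]
    - [[0,0,0],[0,0,-0.4],0]
    - [[0,0,0],[0,0,-0.2],0]
    - [[0,0,0],[0,0,0],0]
  squeeze: 110

```text
t: 19.0
tool_pos: [0.5382, 0.0303, 0.2509]
tool_rot: [-0.286, 1.55, 0.283]
contact_force: [2.0, -1.0, -0.8]
opening: 0.0161
```

```bash
python3 -c "
from h import *
goal(.538,.031,.2385,110.85)
"
```

```text
t 19.0 pos [0.5382 0.0303 0.2509] turn [0.01 0.03 0.01] shift [-0.01  0.03 -0.62] q6 [-0.08 -0.    1.94 -0.    1.2  -0.44] F [ 2.  -1.  -0.8] W [-0.02 -0.2   0.06] open 0.0161 jawyaw 20.77
```

carry_out:
  increments:
    - [[0,0.03,0],[0.04,0.04,-0.15],0]
    - [[0,0,0],[0,0,0],0]
    - [[0,0,0],[0,0,0],0]

```text
t: 19.3
tool_pos: [0.54, 0.0312, 0.2492]
tool_rot: [-0.286, 1.55, 0.283]
contact_force: [1.1, -0.3, -2.6]
opening: 0.0158
```

```bash
python3 -c "
from h import *
goal(.538,.031,.2385,110.85)
"
```

```text
t 19.3 pos [0.54   0.0312 0.2492] turn [0.02 0.02 0.01] shift [-0.1  -0.01 -0.53] q6 [-0.08  0.    1.94 -0.    1.2  -0.44] F [ 1.1 -0.3 -2.6] W [0.01 0.04 0.05] open 0.0158 jawyaw 20.79
```

carry_out:
  increments:
    - [[0,0,0],[0,0,-0.15],0]
    - [[0,0,0],[0,0,0],0]
    - [[0,0,0],[0,0,0],0]

```text
t: 19.6
tool_pos: [0.5403, 0.0313, 0.2478]
tool_rot: [-0.288, 1.55, 0.284]
contact_force: [-2.8, 0.1, 2.8]
opening: 0.0159
```

```bash
python3 -c "
from h import *
goal(.538,.031,.2385,110.85)
"
```

```text
t 19.6 pos [0.5403 0.0313 0.2478] turn [ 0.02  0.02 -0.  ] shift [-0.11 -0.01 -0.47] q6 [-0.08  0.01  1.94 -0.    1.2  -0.44] F [-2.8  0.1  2.8] W [0.01 0.38 0.17] open 0.0159 jawyaw 20.86
```

carry_out:
  increments:
    - [[0,0,0],[-0.05,-0.02,-0.15],0]
    - [[0,0,0],[0,0,-0.1],0]
    - [[0,0,0],[0,0,0],0]

```text
t: 19.9
tool_pos: [0.5398, 0.0312, 0.2444]
tool_rot: [-0.287, 1.548, 0.284]
contact_force: [-2.5, 1.1, 5.3]
opening: 0.0162
```

```bash
python3 -c "
from h import *
goal(.538,.031,.2385,110.85)
"
```

```text
t 19.9 pos [0.5398 0.0312 0.2444] turn [ 0.01  0.05 -0.  ] shift [-0.09 -0.01 -0.29] q6 [-0.08  0.01  1.94 -0.    1.19 -0.44] F [-2.5  1.1  5.3] W [0.12 0.47 0.2 ] open 0.0162 jawyaw 20.87
```

carry_out:
  increments:
    - [[0,0.04,0],[-0.06,-0.02,-0.15],0]
    - [[0,0,0],[0,0,-0.1],0]
    - [[0,0,0],[0,0,0],0]

```text
t: 20.2
tool_pos: [0.5398, 0.031, 0.2417]
tool_rot: [-0.287, 1.547, 0.285]
contact_force: [-3.5, 0.4, 6.2]
opening: 0.0163
```

```bash
python3 -c "
from h import *
goal(.538,.031,.2385,110.85)
"
```

```text
t 20.2 pos [0.5398 0.031  0.2417] turn [ 0.    0.05 -0.  ] shift [-0.09  0.   -0.16] q6 [-0.08  0.01  1.94  0.    1.18 -0.44] F [-3.5  0.4  6.2] W [0.05 0.6  0.16] open 0.0163 jawyaw 20.87
```

carry_out:
  increments:
    - [[0,0.05,0],[-0.12,-0.04,-0.1],0]
    - [[0,0,0],[0,0,0],0]
    - [[0,0,0],[0,0,0],0]

```text
t: 20.5
tool_pos: [0.5394, 0.0307, 0.243]
tool_rot: [-0.286, 1.544, 0.286]
contact_force: [-2.6, 1.5, 6.1]
opening: 0.0161
```

```bash
python3 -c "
from h import *
goal(.538,.031,.2385,110.85)
"
```

```text
t 20.5 pos [0.5394 0.0307 0.243 ] turn [-0.01  0.07 -0.01] shift [-0.07  0.01 -0.23] q6 [-0.08  0.01  1.94  0.    1.18 -0.45] F [-2.6  1.5  6.1] W [0.09 0.58 0.23] open 0.0161 jawyaw 20.89
```

carry_out:
  increments:
    - [[0,0.06,0],[-0.12,-0.04,-0.3],0]
    - [[0,0,0],[0,0,-0.15],0]
    - [[0,0,0],[0,0,0],0]

```text
t: 20.8
tool_pos: [0.5392, 0.0304, 0.2383]
tool_rot: [-0.285, 1.543, 0.287]
contact_force: [-4.6, 0.2, 9.0]
opening: 0.0158
```

```bash
python3 -c "
from h import *
goal(.538,.031,.2385,110.85)
"
```

```text
t 20.8 pos [0.5392 0.0304 0.2383] turn [-0.03  0.09 -0.01] shift [-0.06  0.03  0.01] q6 [-0.08  0.01  1.95  0.    1.17 -0.45] F [-4.6  0.2  9. ] W [0.01 0.87 0.21] open 0.0158 jawyaw 20.91
```

carry_out:
  increments:
    - [[0,0.2,0],[0,0,-0.15],0]
    - [[0,0.1,0],[0,0,-0.1],0]

```text
t: 21.0
tool_pos: [0.5422, 0.0304, 0.238]
tool_rot: [-0.283, 1.56, 0.29]
contact_force: [-3.4, 1.2, 10.0]
opening: 0.0164
```

```bash
python3 -c "
from h import *
goal(.538,.031,.2385,110.85)
"
```

```text
t 21.0 pos [0.5422 0.0304 0.238 ] turn [-0.03 -0.09 -0.01] shift [-0.21  0.03  0.03] q6 [-0.08  0.03  1.93  0.    1.19 -0.45] F [-3.4  1.2 10. ] W [0.14 0.57 0.12] open 0.0164 jawyaw 20.91
```

carry_out:
  increments:
    - [[0,0,0],[-0.15,0,-0.05],0]
    - [[0,0,0],[-0.1,0,-0.05],0]
    - [[0,0,0],[0,0,-0.05],0]

```text
t: 21.3
tool_pos: [0.5404, 0.0305, 0.2405]
tool_rot: [-0.285, 1.549, 0.288]
contact_force: [-7.3, 0.7, 8.1]
opening: 0.0161
```

```bash
python3 -c "
from h import *
goal(.538,.031,.2385,110.85)
im,d=get_image('side'); cv2.imwrite('pics/side8.png',cv2.resize(im[150:230,230:330],None,fx=7,fy=7,interpolation=cv2.INTER_CUBIC))
im,d=get_image('top'); cv2.imwrite('pics/top8.png',cv2.resize(im[150:250,190:310],None,fx=5,fy=5))
goal(.538,.031,.2385,110.85)
"
```

```text
t 21.3 pos [0.5404 0.0305 0.2405] turn [-0.03  0.02 -0.01] shift [-0.12  0.03 -0.1 ] q6 [-0.08  0.02  1.94  0.    1.18 -0.45] F [-7.3  0.7  8.1] W [0.03 1.2  0.15] open 0.0161 jawyaw 20.93
t 21.4 pos [0.5403 0.0305 0.2402] turn [-0.03  0.02 -0.01] shift [-0.12  0.03 -0.09] q6 [-0.08  0.02  1.94  0.    1.18 -0.45] F [-4.2  1.3  7.6] W [0.14 0.72 0.2 ] open 0.0161 jawyaw 20.93
```

View pics/side8.png

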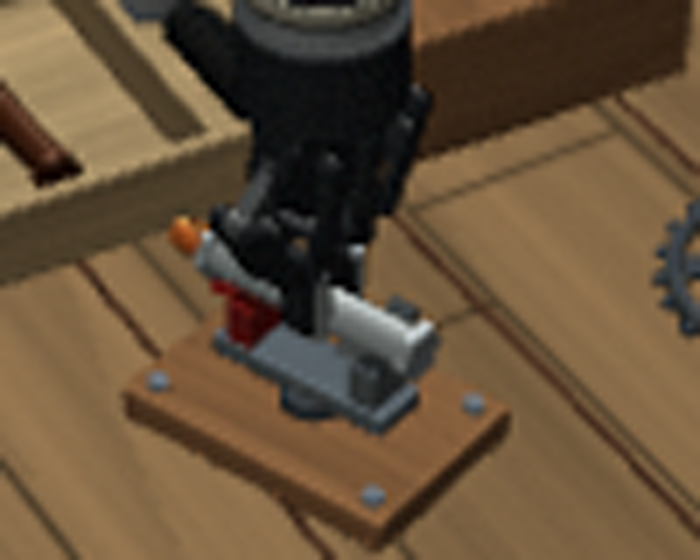

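View pics/top8.png

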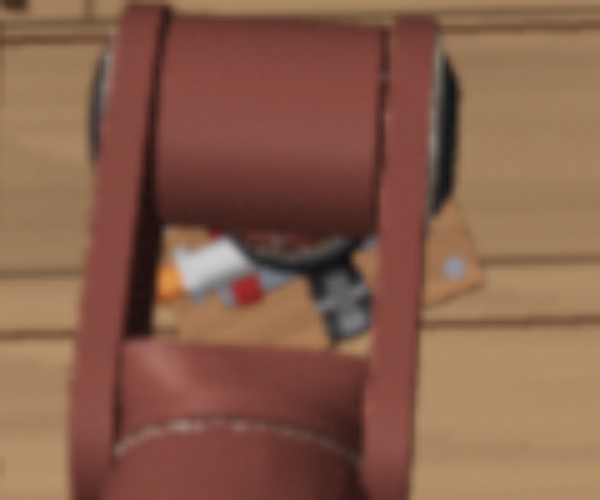

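carry_out:
  increments:
    - [[0,0.15,0],[0,0,-0.25],0]
    - [[0,0.1,0],[0,0,-0.2],0]

```text
t: 21.6
tool_pos: [0.543, 0.0305, 0.2364]
tool_rot: [-0.283, 1.565, 0.291]
contact_force: [-8.5, 1.7, 23.8]
opening: 0.0159
```

```bash
python3 -c "
from h import *
goal(.538,.031,.2385,110.85)
for i in range(4):
  get_image('side'); goal(.538,.031,.2385,110.85)
"
```

```text
t 21.6 pos [0.543  0.0305 0.2364] turn [-0.03 -0.14 -0.01] shift [-0.25  0.03  0.11] q6 [-0.08  0.03  1.93  0.    1.19 -0.45] F [-8.5  1.7 23.8] W [0.19 1.38 0.26] open 0.0159 jawyaw 20.94
t 21.65 pos [0.5431 0.0305 0.2364] turn [-0.03 -0.14 -0.01] shift [-0.25  0.03  0.1 ] q6 [-0.08  0.03  1.93  0.    1.19 -0.45] F [-5.4  2.5 15.6] W [0.16 0.72 0.27] open 0.0159 jawyaw 20.94
t 21.7 pos [0.543  0.0305 0.2364] turn [-0.03 -0.14 -0.02] shift [-0.25  0.03  0.1 ] q6 [-0.08  0.03  1.93  0.    1.19 -0.45] F [-5.1  2.3 14.6] W [0.2  0.75 0.23] open 0.0158 jawyaw 20.94
t 21.75 pos [0.543  0.0305 0.2364] turn [-0.03 -0.14 -0.02] shift [-0.25  0.02  0.1 ] q6 [-0.08  0.03  1.93  0.    1.19 -0.45] F [-4.4  1.6 14.5] W [0.18 0.72 0.29] open 0.0165 jawyaw 20.94
t 21.8 pos [0.5429 0.0305 0.2364] turn [-0.03 -0.14 -0.02] shift [-0.25  0.03  0.1 ] q6 [-0.08  0.03  1.93  0.    1.19 -0.45] F [-5.1  1.3 14.3] W [0.17 0.72 0.23] open 0.016 jawyaw 20.94
```

```bash
python3 -c "
from h import *
im,d=get_image('side'); cv2.imwrite('pics/side9.png',cv2.resize(im[150:230,210:320],None,fx=7,fy=7,interpolation=cv2.INTER_CUBIC))
cv2.imwrite('pics/side9full.png',im)
w=np.array([np.cos(np.radians(110.9)),np.sin(np.radians(110.9)),0]);m=np.array([.5405,.0307,.072])
for s in(.08,.06,-.054,-.06): print(s,((proj('side',m+s*w)-[210,150])*7).round(0))
goal(.538,.031,.2385,110.85)
"
```

```text
0.08 [[321. 234.]]
0.06 [[355. 251.]]
-0.054 [[555. 354.]]
-0.06 [[566. 359.]]
t 21.85 pos [0.543  0.0305 0.2365] turn [-0.03 -0.14 -0.02] shift [-0.25  0.03  0.1 ] q6 [-0.08  0.03  1.93  0.    1.19 -0.45] F [-5.2  1.3 14.9] W [0.24 0.65 0.19] open 0.0162 jawyaw 20.94
```

View pics/side9.png

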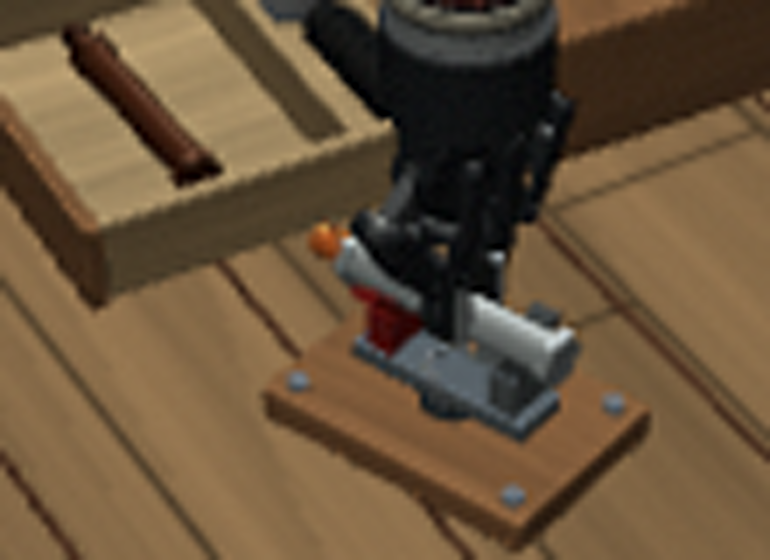

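View pics/side9full.png

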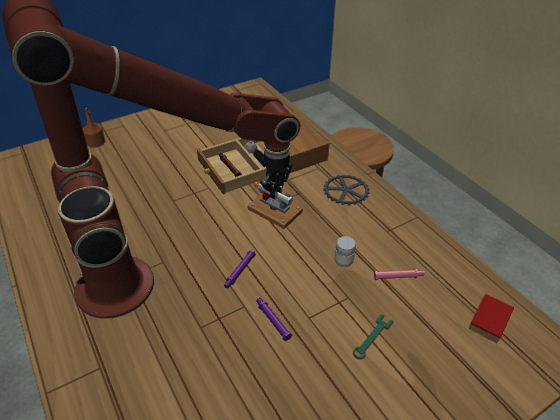

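```bash
python3 -c "
from h import *
w=np.array([np.cos(np.radians(110.9)),np.sin(np.radians(110.9)),0])
for m in([.539,.0312,.084],[.5405,.0307,.072]):
  for s in(.08,-.06): print(s,proj('side',np.array(m)+s*w).round(1))
a=cv2.imread('pics/side0.png')[160:225,240:310];b=cv2.imread('pics/side9full.png')[160:225,240:310]
cv2.imwrite('pics/cmp.png',cv2.resize(np.hstack([a,b]),None,fx=5.7,fy=5.7,interpolation=cv2.INTER_CUBIC))
"
```

```text
0.08 [[255.3 180.6]]
-0.06 [[290.4 198.5]]
0.08 [[255.9 183.4]]
-0.06 [[290.9 201.3]]
```

View pics/cmp.png

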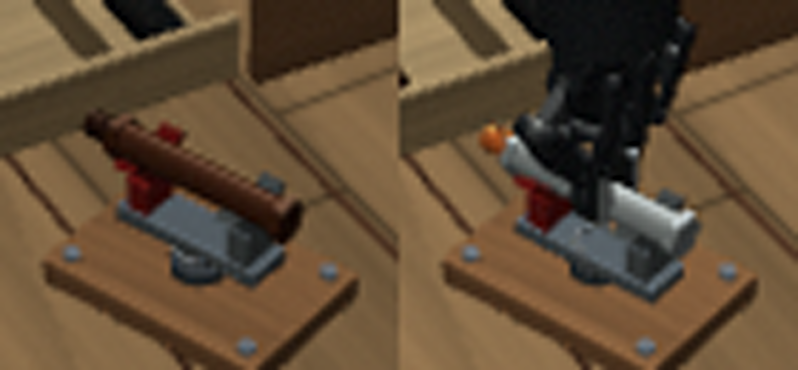

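```bash
python3 -c "
from h import *
goal(.538,.031,.2385,110.85)
print(finish_job())
"
```

```text
t 21.85 pos [0.543  0.0305 0.2365] turn [-0.03 -0.14 -0.02] shift [-0.25  0.03  0.1 ] q6 [-0.08  0.03  1.93  0.    1.19 -0.45] F [-5.2  1.3 14.9] W [0.24 0.65 0.19] open 0.0162 jawyaw 20.94
the job is handed in; nothing more can be done
None
```

The job is handed in at about 22 s. The rusty axle lies in the drawer's front bay. The galvanised axle is held pressed down in both yokes of the V-rest, with its orange stub at the red yoke's end.

- **Position:** the last side picture shows the collars outside both yokes. The axle's ends lie within about a pixel (2–3 mm) of where a fully pressed axle should be.
- **Pressing:** the tool has gone down about 12 mm, and the force on the saddle is about 17 N, more than the roughly 13 N needed at its stop. The hold was steady over the last camera calls. The push peaked at 23.8 N on the way down, under the limits.
- **Both yokes:** the wrist moment puts the load within about 6 mm of the middle, so both yokes carry it.
- **Not ideal:** a sideways force of about 4–5 N remained across the V, and several small corrections did not remove it. Both sloping faces still work out as loaded, but not equally. The tool is tilted about 0.8°, mostly about the axle's own axis. An exact check that the axle is level was limited by the picture's resolution.
- **Left alone:** I did not touch the bell, rubber grip, tin, spanner or the pink and purple look-alikes. They look unmoved in the last side picture, though the arm partly hides the drawer's rear bay.

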